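Seat a stand flange on its fixture and close the jaw

ROBOT

A 7-joint arm with a two-finger parallel gripper is mounted at the origin on the work surface. World frame = base frame: x ahead of the robot, y to its left, z up, the work surface at z = 0. Lengths are in m, angles in rad, forces in N, time in s.
With the tool pointing down it reaches from about 0.35 to 0.9 m from the base axis. Payload 8.1 kg.
Tool frame: the origin (TCP) lies on the centre line of the jaws, within the pads' length; the fingertips stand 17 mm ahead of it and the grasp point (between the pads) lies 2 mm behind it; z points along the fingers, y is the direction in which the jaws open and shut (so a half turn about z gives the same grasp; the last joint's range is limited). The gripper opens to 92 mm and grips with 3 to 60 N. Pads are 19 mm wide; open, the fingers measure 130 mm over their backs; the gripper's body (75 mm by 190 mm) begins 47 mm behind the grasp point.
Start: joints at [-1.27, 0.434, 0.025, 1.573, -0.012, 1.134, -0.075], TCP at [0.246, 0.575, 0.244] pointing down, gripper open.
Joint ranges: [-2.62, 2.62], [-0.44, 2.09], [-1.27, 1.32], [0.08, 2.57], [-1.32, 4.46], [0.12, 2], [-2.74, 2.74]. Speed limits (rad/s): [2.22, 2.22, 3.01, 3.01, 3.14, 3.14, 3.14].

INTERFACE

Orientations are given as a rotation vector (axis times angle).
In Python, from cell import arm, imaging, job gives the robot as it stands.
- The arm moves only by the tool jog_arm, never from a script. Its argument "moves" is a list of rows, each an object with "fingers": the closure, from -1 (fully open) to 1 (shut); "xyz": the shift along the tool's x, y, z in cm, a list of three; "angular": the turn, a rotation vector about the tool's x, y, z in rad, a list of three. In form: [{"fingers": fingers, "xyz": [dx, dy, dz], "angular": [ax, ay, az]}, ...]. A call has 1 to 12 rows; each row is the pose to reach, as a shift and turn from the pose commanded when the call began, along the tool's axes at that moment; what a row does not reach only later rows make up. A row lasts 1/8 s, in which the tool goes at most 62.5 mm and 10.7 degrees, less where a joint would pass 70% of its speed; a pose out of reach is approached as far as the arm can. A call with a gripper value outside its range is refused whole. The fingers move at their own pace and stop on an object; "grip_force" is the grip in N (left out, the last holds). Time passes only in rows, so rows that repeat a pose let the fingers close. It gives the time, the measured TCP pose, the force and the opening at its end, in the units of the state.
- arm.observe(): the state, without advancing time (a new reading comes with each control period).
- imaging.get_image(name): name is "side" or "top" or "wrist"; returns the picture (400x640x3 uint8, red, green, blue); there is no depth.
- imaging.camera_params(name): a dict with "fx", "fy", "cx", "cy" (pixels), "dist" ([k1, k2, p1, p2, k3] as OpenCV has them; the pictures are not rectified), "rvec" (rotation vector, rad) and "tvec" (3), from world to camera coordinates, as OpenCV has them; the wrist camera has in their place "hand_eye" (4x4, takes a point from camera to tool coordinates, whose origin is the TCP and whose axes are the flange's). Camera axes: x right, y down, z forward; pixel columns grow to the right and rows downward; lengths in m; the calibration is good to about 2 mm. A picture is of the moment at which its call begins: read the wrist's pose just before it. camera_params takes no time and is no camera call.
- job.sign_off(): hands the job in, once; it reports no verdict.
The state is a dict: "clock": time; "joints": joint angles; "dq": joint speeds; "joint_efforts": joint torques, N m; "position": TCP position; "ee_rot": TCP orientation; "force": force on the tool from outside, world axes, zero at the start; "ft_torque": the same for the moment, N m; "width": opening from 0.0 (shut) to 1.0 (fully open).
Only numpy, scipy, OpenCV 4.12 (cv2) and the standard library are available. Lean on these libraries where they do the work, as an engineer would, in place of code of your own. Each camera call takes 0.05 s, during which the arm holds its last target. There are 200 camera calls.

TASK

Pick up the aluminium stand flange and lower it, without dropping it, over the shaft and the locating pin of the holding fixture until it lies flat and fully home on the round seat. Then slide the fixture's jaw gently up to the flange's straight edge until it touches, and let go. Leave the shield can, the jar and the screwdriver where they are.

Things in the scene. Friction and masses are not known exactly. Their poses are not given: they have to be found in the camera images.
- flange: Loose aluminium display-stand flange, about 0.32 kg: plate 110 (x) x 100 (y) x 8 mm with a hub in the middle of its top. A 20 mm bore runs through plate and hub. The edge for the jaw is the straight +x edge, 55 mm from the bore. Origin: on the bore axis at the underside, z up. It starts flat on the bench, hub up, to the left or right; the fixture is on the other side.
- flange_hub (a point): Middle of the hub's top, 42 mm above the flange's underside. The hub is a rectangular block 40 (x) x 36 (y) mm, 34 mm high above the plate. On its +x side a low rib (6 mm wide, 14 mm high) runs along the plate to 46 mm from the bore.
- flange_hole (a point): Middle of the flange's 10 mm locating-pin hole, through the plate on the side away from the rib; this point is at the underside, at (-34, 0, 0) mm in the flange's frame.
- fixture: Holding fixture screwed to the bench: dark steel base -75 to +165 mm in x, 130 mm wide, 20 mm thick. Origin: on the shaft axis at bench level; x points from the shaft to the jaw, z up. Two guide rails flank the jaw (y 40 to 52 mm either side, x 63 to 163 mm, tops 30 mm above the bench). With the flange home, its axes coincide with these, its underside 28 mm above the bench.
- fixture_seat (a point): Middle of the top of the round steel seat, 90 mm across, 28 mm above the bench. From it rises the upright shaft, 18 mm thick, tip 78 mm above the bench; its last 8 mm taper to 10 mm thick.
- fixture_pin (a point): Foot of the locating pin on the seat's top, at (-34, 0, 28) mm in the fixture's frame. The pin is 8 mm thick, its tip 48 mm above the bench; its last 5 mm taper to 3 mm thick.
- jaw: Sliding jaw of the fixture, aluminium block 40 (x) x 70 (y) mm, top 44 mm above the bench. Origin: middle of its clamping face (facing the shaft), 20 mm above the bench; axes as the fixture's. It slides only along the fixture's x, friction about 2.5 N, and stays where left. Face 49 to 109 mm from the shaft axis; meets a seated flange at about 55 mm (1 mm play); starts 24 to 49 mm clear.
- jaw_tab (a point): Middle of the top of the jaw's black upright grip tab, 22 (x) x 30 (y) mm, from the block's top (44 mm above the bench) to 82 mm above the bench; 20 mm behind the clamping face (+x).
- shield_can: Bystander: steel shielding can 90 x 65 x 20 mm with small holes in its top, lying loose on the bench. Origin: centre of its underside.
- jar: Bystander: closed pale screw jar 56 mm across, 70 mm high, standing loose on the bench. Origin: centre of its underside.
- screwdriver: Bystander: black-handled screwdriver 190 mm long lying loose on the bench. Origin: in the middle of the tool, at bench level.
Not all that is in view belongs to the job. Several things have the shape of the flange; the one meant has the colours described above.

How it is judged:
On the way, in this order (a step that is already met when the one before it is completed fails the run):
1. the flange is fully home on shaft, pin and seat while the jaw is still clear of it (z of flange in the frame of fixture between 0.026 and 0.0305 m and horizontal distance between flange and fixture below 0.003 m and horizontal distance between flange_hole and fixture_pin below 0.003 m and angle between flange's own z axis and vertical below 0.035 rad and x of flange in the frame of jaw below -0.065 m), for 0.2 s.
2. the jaw touches the seated flange (contact force between jaw and flange above 0.2 N and x of flange in the frame of jaw above -0.057 m and z of flange in the frame of fixture below 0.0305 m), for 0.05 s.
At the end, for the whole second after the job is handed in: The flange lies fully home on the seat (underside within 2.5 mm of the seat's top, bore within 3 mm of the shaft axis, pin hole within 3 mm of the pin, tilt under 2 degrees), the jaw's face is no more than 2 mm from the flange's edge, and both are released and at rest (z of flange in the frame of fixture between 0.026 and 0.0305 m and horizontal distance between flange and fixture below 0.003 m and horizontal distance between flange_hole and fixture_pin below 0.003 m and angle between flange's own z axis and vertical below 0.035 rad and x of flange in the frame of jaw above -0.057 m and linear speed of each of flange, jaw below 0.02 m/s); the robot touches nothing.
It fails at once if the flange is dropped or slammed onto the fixture (faster than 0.4 m/s in the last 30 mm) (horizontal distance between flange and fixture below 0.02 m and z of flange in the frame of fixture below 0.058 m and linear speed of flange above 0.4 m/s).
It fails at once if the jaw is forced onto the flange with more than 45 N (contact force between jaw and flange above 45 N).
It fails at once if the shield can, the jar or the screwdriver is moved more than 30 mm (distance of any of shield_can, jar, screwdriver from where it was at the start of the episode above 0.03 m).
It also fails if it takes over 59 s, if anything falls off the work surface, if the arm or the gripper's body presses on something with over 40 N, if the wrist force passes 120 N, or if a joint passes its speed limit or range.

## Working session

There is one attempt and no reset: what is moved stays moved. The work goes in short steps, Python scripts to look and compute and a tool call to move; the robot and the scene stay as the last step left them, time stands still between calls to the robot, and variables do not carry over. Pictures are saved under pics/ and viewed, about 8 in all and at most 12, crops included, and the job is handed in when it is done.

Besides the shell and the picture viewer there is one more tool, called as name(argument=value, ...) on one line, values as JSON. jog_arm: Moves the arm, as the interface text tells. Its arguments: {"type":"object","properties":{"moves":{"type":"array"},"grip_force":{"type":"number"}},"required":["moves"]}

```bash
mkdir -p pics; ls
python3 - <<'E'
from cell import arm, imaging, job
import cv2
print(arm.observe())
for n in("top","side","wrist"):
    p=imaging.camera_params(n);print(n,p)
for n in("top","side"):
    cv2.imwrite(f"pics/{n}0.png",imaging.get_image(n)[:,:,::-1])
E
```

```text
pics
{'clock': 0.0, 'joints': array([-1.26961408,  0.43519463,  0.02497607,  1.57408711, -0.01158823,
        1.13399566, -0.07513563]), 'dq': array([-0.00164948,  0.00087896, -0.00123942,  0.00181828,  0.00047717,
        0.00157483,  0.00127647]), 'joint_efforts': array([-1.11401264e-04, -6.67860460e+01,  9.84923691e-01, -3.14458573e+01,
       -6.05470547e-02,  4.24977124e-02,  1.34865682e-04]), 'position': array([0.2454291 , 0.57427465, 0.24296647]), 'ee_rot': array([-6.30086396e-01, -3.07759505e+00,  2.40590551e-03]), 'force': array([ 0.14188925,  0.30116512, -0.50314738]), 'ft_torque': array([-0.02896693, -0.03305365,  0.04003185]), 'width': 0.9981792205169043}
top {'fx': 395.1737208832674, 'fy': 395.1737208832674, 'cx': 323.8773828639099, 'cy': 195.07508957843734, 'dist': array([-0.01216295,  0.        ,  0.        ,  0.        ,  0.        ]), 'rvec': array([ 2.08434568, -2.11884762,  0.23686978]), 'tvec': array([0.00558028, 0.50962854, 1.19629823])}
side {'fx': 422.9286373478783, 'fy': 422.9286373478783, 'cx': 313.8109788909191, 'cy': 204.3831373115667, 'dist': array([-0.10417424,  0.        ,  0.        ,  0.        ,  0.        ]), 'rvec': array([ 2.27271546, -0.82695255,  0.34454557]), 'tvec': array([-0.38691971,  0.26618394,  1.10458061])}
wrist {'fx': 360.258154045554, 'fy': 360.258154045554, 'cx': 317.3502372916343, 'cy': 194.86752852445042, 'dist': array([0.00819703, 0.        , 0.        , 0.        , 0.        ]), 'hand_eye': array([[ 3.55496339e-06, -9.55922533e-01, -2.93618990e-01,
         8.06317456e-02],
       [ 9.99999937e-01, -1.00669710e-04,  3.39853385e-04,
        -1.94644836e-04],
       [-3.54432047e-04, -2.93618973e-01,  9.55922472e-01,
        -1.41417745e-01],
       [ 0.00000000e+00,  0.00000000e+00,  0.00000000e+00,
         1.00000000e+00]])}
```

View pics/top0.png

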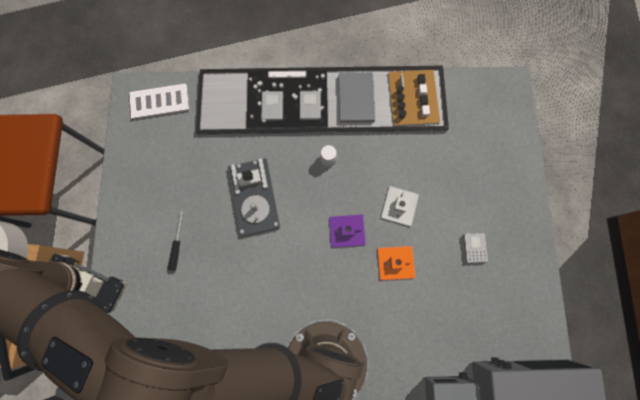

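View pics/side0.png

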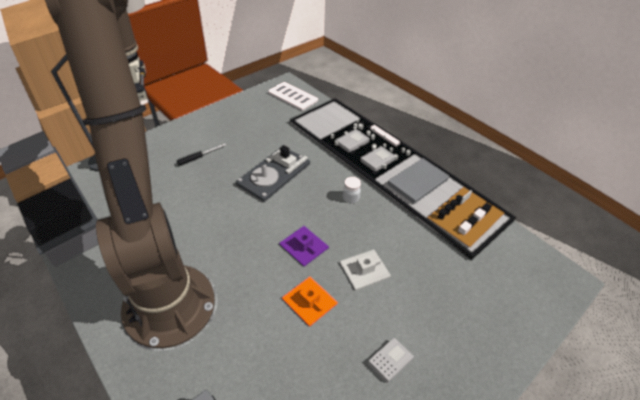

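Three flange-shaped things appear in the top view: purple (347,231), orange (396,263) and light grey (400,205). The grey one fits "aluminium". The fixture is at about (254,197), with the jaw and its black tab at (249,175). The jar is at (328,155), the screwdriver at (176,243) and the can at (475,248). I'll enlarge the grey flange and the fixture, and get rough positions.

```bash
cat > h.py <<'E'
import numpy as np, cv2
from scipy.spatial.transform import Rotation as R
from cell import arm, imaging
def cam(n, s=None):
    p=imaging.camera_params(n); K=np.array([[p['fx'],0,p['cx']],[0,p['fy'],p['cy']],[0,0,1]])
    if 'hand_eye' in p:
        T=np.eye(4);T[:3,:3]=R.from_rotvec(s['ee_rot']).as_matrix();T[:3,3]=s['position']
        T=T@p['hand_eye']
    else:
        W=np.eye(4);W[:3,:3]=R.from_rotvec(p['rvec']).as_matrix();W[:3,3]=p['tvec'];T=np.linalg.inv(W)
    return K,np.array(p['dist']),T
def ray(c,uv,z):
    K,d,T=c; q=cv2.undistortPoints(np.array(uv,float).reshape(-1,1,2),K,d).reshape(-1,2)
    v=np.c_[q,np.ones(len(q))]@T[:3,:3].T; o=T[:3,3]
    return o+v*((z-o[2])/v[:,2])[:,None]
def proj(c,P):
    K,d,T=c; W=np.linalg.inv(T)
    return cv2.projectPoints(np.array(P,float).reshape(-1,1,3),cv2.Rodrigues(W[:3,:3])[0],W[:3,3],K,d)[0].reshape(-1,2)
E
python3 - <<'E'
from h import *
im=cv2.imread('pics/top0.png')
a=cv2.resize(im[175:235,370:430],None,fx=6,fy=6,interpolation=cv2.INTER_CUBIC)
b=cv2.resize(im[150:245,220:290],(265,360),interpolation=cv2.INTER_CUBIC)
cv2.imwrite('pics/crop1.png',np.hstack([a,b]))
c=cam('top')
print(ray(c,[(400,206)],.008),ray(c,[(256,208)],.028),ray(c,[(248,175)],.06),ray(c,[(328,155)],.07))
E
```

```text
[[ 0.48009536 -0.25197571  0.008     ]] [[0.47732081 0.21702151 0.028     ]] [[0.57926382 0.23953406 0.06      ]] [[ 0.6388371 -0.0181629  0.07     ]]
```

View pics/crop1.png

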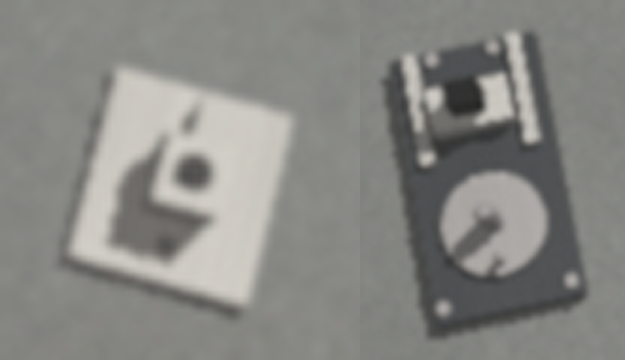

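The crop confirms the target: bare aluminium, with the rib towards the top of the image (flange yaw about -13°) and the pin hole in the hub's shadow at the bottom. The fixture yaw is about +11°. Next I'll take the wrist camera over the fixture.

```bash
cat >> h.py <<'E'
def go(p,yaw):
    s=arm.observe(); M=R.from_rotvec(s['ee_rot']); a=np.radians(yaw)
    T=R.from_matrix(np.c_[[np.cos(a),np.sin(a),0],[np.sin(a),-np.cos(a),0],[0,0,-1]])
    x=M.as_matrix()[:,0]
    print('t',s['clock'],'pos',s['position'].round(4),'yaw',np.degrees(np.arctan2(x[1],x[0])).round(2),'F',s['force'].round(2),'w',round(s['width'],3))
    print('xyz cm',(M.inv().apply(np.array(p)-s['position'])*100).round(2),'ang',(M.inv()*T).as_rotvec().round(4))
E
python3 -c "
from h import *
go((.51,.225,.26),191)"
```

```text
t 0.1 pos [0.2455 0.5743 0.243 ] yaw 156.86 F [ 0.16 -0.02  0.53] w 0.999
xyz cm [-38.05 -21.73  -1.66] ang [-1.400e-03 -3.000e-04 -5.958e-01]
```

jog_arm(moves=[{"fingers":-1,"xyz":[-19,-11,-1.7],"angular":[0,0,-0.3]},{"fingers":-1,"xyz":[-19,-11,-1.7],"angular":[0,0,-0.3]},{"fingers":-1,"xyz":[-19,-11,-1.7],"angular":[0,0,-0.3]},{"fingers":-1,"xyz":[-38,-21.7,-1.7],"angular":[0,0,-0.596]},{"fingers":-1,"xyz":[-38,-21.7,-1.7],"angular":[0,0,-0.596]},{"fingers":-1,"xyz":[-38,-21.7,-1.7],"angular":[0,0,-0.596]},{"fingers":-1,"xyz":[-38,-21.7,-1.7],"angular":[0,0,-0.596]},{"fingers":-1,"xyz":[-38,-21.7,-1.7],"angular":[0,0,-0.596]},{"fingers":-1,"xyz":[-38,-21.7,-1.7],"angular":[0,0,-0.596]},{"fingers":-1,"xyz":[-38,-21.7,-1.7],"angular":[0,0,-0.596]},{"fingers":-1,"xyz":[-38,-21.7,-1.7],"angular":[0,0,-0.596]}])

```text
clock: 1.48
position: [0.5089, 0.2273, 0.2607]
ee_rot: [0.305, -3.126, -0.001]
force: [-0.8, -0.8, 0.3]
width: 0.998
```

Run:
```python
from h import *
import pickle
s=arm.observe(); im=imaging.get_image('wrist')[:,:,::-1]
pickle.dump((s,im),open('fix.pkl','wb')); cv2.imwrite('pics/fix.png',im)
go((.49,-.245,.26),166.5)
```

```text
t 1.525 pos [0.5091 0.227  0.2607] yaw -168.87 F [-0.12  0.17 -0.25] w 0.999
xyz cm [ 10.98 -45.95   0.06] ang [ 2.000e-04 -3.000e-04  4.299e-01]
```

View pics/fix.png

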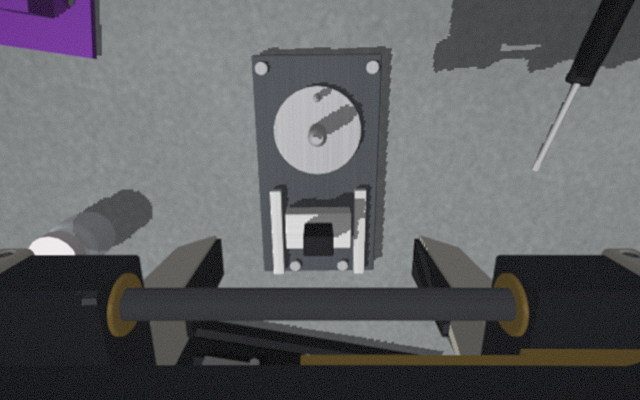

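The wrist view shows the seat disc at (318,130), with the shaft tip near (315,135), the pin near (318,97), white rails at x≈277 and x≈361, and the black jaw tab at (318,240). I'll fit these now and move to look at the flange.

```bash
cat > fix.py <<'E'
from h import *
import pickle
from scipy.optimize import least_squares
s,im=pickle.load(open('fix.pkl','rb')); c=cam('wrist',s); g=cv2.cvtColor(im,cv2.COLOR_BGR2GRAY)
def big(m,x0,y0,x1,y1):
    z=np.zeros_like(m);z[y0:y1,x0:x1]=m[y0:y1,x0:x1]
    return max(cv2.findContours(z,cv2.RETR_EXTERNAL,cv2.CHAIN_APPROX_NONE)[0],key=cv2.contourArea)
m=((g>120)*255).astype(np.uint8)
seat=cv2.convexHull(big(m,266,78,370,182)).reshape(-1,2)
P=ray(c,seat+0.0,.028)
f=least_squares(lambda q:np.hypot(*(P[:,:2]-q[:2]).T)-q[2],[*P[:,:2].mean(0),.045],loss='soft_l1',f_scale=.001)
print('seat',f.x, 'rms',np.sqrt(np.mean(f.fun**2)))
for n,b in(('L',(262,185,288,280)),('R',(348,185,372,280))):
    r=big(((g>150)*255).astype(np.uint8),*b).reshape(-1,2); Q=ray(c,r,.03)[:,:2]
    (cx,cy),wh,_=cv2.minAreaRect((Q*1000).astype(np.float32))
    bx=cv2.boxPoints(cv2.minAreaRect((Q*1000).astype(np.float32))); e=[bx[1]-bx[0],bx[2]-bx[1]]; e=max(e,key=np.linalg.norm)
    print('rail',n,cx,cy,wh,np.degrees(np.arctan(e[1]/e[0])))
# base edges (dark) columns scan at image rows -> lines at z=.02
d=((g<85)*255).astype(np.uint8)
for nm,rows in(('base',range(75,180)),):
    L=[];Rr=[]
    for v in rows:
        r=g[v].astype(int)
        xs=np.where(r[225:300]<88)[0]
        if len(xs): L.append((225+xs[0]-.5,v))
    Q=ray(c,L,.02)[:,:2]; l=cv2.fitLine((Q*1000).astype(np.float32),cv2.DIST_HUBER,0,.01,.01).ravel()
    print('left edge yaw',np.degrees(np.arctan(l[1]/l[0])), 'offset', )
    n=np.array([-l[1],l[0]]); print('dist seat-edge mm',abs(n@(f.x[:2]*1000-l[2:])))
tab=big(((g<40)*255).astype(np.uint8),298,220,340,262).reshape(-1,2)
print('tab px',tab.min(0),tab.max(0), ray(c,[(tab[:,0].mean(),tab[:,1].max())],.082))
cv2.imwrite('pics/seat.png',cv2.resize(im[60:270,240:400],None,fx=2.8,fy=2.8,interpolation=cv2.INTER_CUBIC))
E
python3 fix.py
```

```text
seat [0.47546654 0.22053616 0.04492874] rms 0.00012197349705106913
rail L 595.578369140625 198.436767578125 (100.2859878540039, 12.064730644226074) 11.59811
rail R 593.022216796875 291.7374572753906 (69.21300506591797, 12.215657234191895) 11.717699
left edge yaw 11.872254 offset
dist seat-edge mm 62.21474012671198
tab px [304 224] [332 254] [[0.58498517 0.24605964 0.082     ]]
```

jog_arm(moves=[{"fingers":-1,"xyz":[11,-46,0],"angular":[0,0,0.43]},{"fingers":-1,"xyz":[11,-46,0],"angular":[0,0,0.43]},{"fingers":-1,"xyz":[11,-46,0],"angular":[0,0,0.43]},{"fingers":-1,"xyz":[11,-46,0],"angular":[0,0,0.43]},{"fingers":-1,"xyz":[11,-46,0],"angular":[0,0,0.43]},{"fingers":-1,"xyz":[11,-46,0],"angular":[0,0,0.43]},{"fingers":-1,"xyz":[11,-46,0],"angular":[0,0,0.43]},{"fingers":-1,"xyz":[11,-46,0],"angular":[0,0,0.43]},{"fingers":-1,"xyz":[11,-46,0],"angular":[0,0,0.43]},{"fingers":-1,"xyz":[11,-46,0],"angular":[0,0,0.43]},{"fingers":-1,"xyz":[11,-46,0],"angular":[0,0,0.43]},{"fingers":-1,"xyz":[11,-46,0],"angular":[0,0,0.43]}])

```text
clock: 3.02
position: [0.49, -0.2454, 0.2608]
ee_rot: [0.37, 3.12, 0.001]
force: [0.0, -0.3, -0.8]
width: 0.998
```

Run:
```python
from h import *
import pickle
s=arm.observe(); im=imaging.get_image('wrist')[:,:,::-1]
pickle.dump((s,im),open('fl.pkl','wb'))
print(s['position'],s['ee_rot'])
b=cv2.resize(cv2.imread('pics/seat.png'),(300,394))
cv2.imwrite('pics/fl.png',np.hstack([im[:394,:500],b]))
```

```text
[ 0.48998967 -0.24543406  0.26080243] [3.69518688e-01 3.11960666e+00 6.49507376e-04]
```

View pics/fl.png

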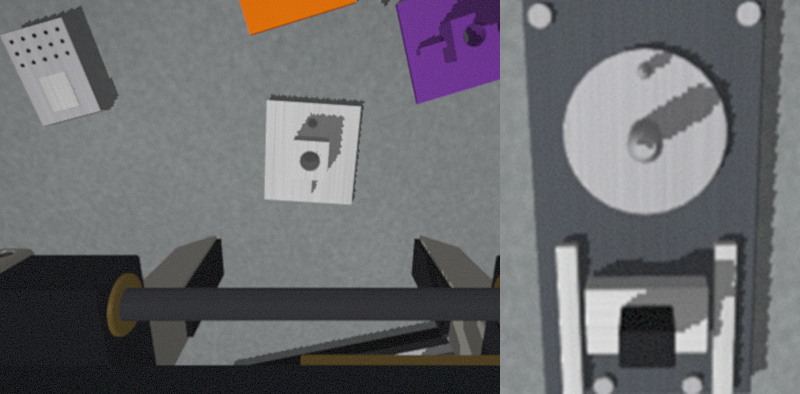

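The fixture fits well: seat radius 44.9 mm (45 expected), left rail 100.3×12.1 mm and centred at (113.1,-46.0) in the fixture frame (113,-46 expected), yaw 11.7°. In the flange picture the plate spans about (265–362, 98–204), with the bore at (310,160) and the pin hole at (312,123). Next I'll fit the flange.

```bash
cat > fl.py <<'E'
from h import *
import pickle
s,im=pickle.load(open('fl.pkl','rb')); c=cam('wrist',s); g=cv2.cvtColor(im,cv2.COLOR_BGR2GRAY)
m=np.zeros_like(g); m[85:215,250:378]=(g[85:215,250:378]>160)*255
k=max(cv2.findContours(m,cv2.RETR_EXTERNAL,cv2.CHAIN_APPROX_NONE)[0],key=cv2.contourArea).reshape(-1,2)
Q=(ray(c,k,.008)[:,:2]*1000).astype(np.float32); r=cv2.minAreaRect(Q); b=cv2.boxPoints(r)
print('rect',r); print('edge yaws',[np.degrees(np.arctan2(*(b[(i+1)%4]-b[i])[::-1])).round(2) for i in range(4)])
# bore at hub top
d=np.zeros_like(g); d[148:173,298:322]=(g[148:173,298:322]<140)*255
q=max(cv2.findContours(d,cv2.RETR_EXTERNAL,cv2.CHAIN_APPROX_NONE)[0],key=cv2.contourArea)
(e,ax,_)=cv2.fitEllipse(q); print('bore px',e,ax,ray(c,[e],.042), ray(c,[(312,123)],.008))
E
python3 fl.py
```

```text
rect ((481.9656677246094, -251.39019775390625), (100.26885986328125, 110.29637145996094), 72.7870864868164)
edge yaws [np.float32(-17.21), np.float32(72.79), np.float32(162.79), np.float32(-107.21)]
bore px (309.528564453125, 160.53306579589844) (19.024831771850586, 19.14862632751465) [[ 0.48190175 -0.25146062  0.042     ]] [[ 0.44924065 -0.24134593  0.008     ]]
```

The flange fit gives a plate of 110.3×100.3 mm centred at (482.0,-251.4). The bore measured separately comes out at (481.9,-251.5), and the yaw is -17.2°, also matching the hole direction. Next I'll approach to above it.

```bash
python3 -c "
from h import *
go((.482,-.2514,.10),162.8)"
```

```text
t 3.075 pos [ 0.4899 -0.2457  0.2608] yaw 166.46 F [0.76 0.7  0.95] w 1.001
xyz cm [ 0.64 -0.74 16.08] ang [0.0003 0.0001 0.0639]
```

jog_arm(moves=[{"fingers":-1,"xyz":[0.64,-0.74,8],"angular":[0,0,0.064]},{"fingers":-1,"xyz":[0.64,-0.74,16],"angular":[0,0,0.064]},{"fingers":-1,"xyz":[0.64,-0.74,16],"angular":[0,0,0.064]},{"fingers":-1,"xyz":[0.64,-0.74,16],"angular":[0,0,0.064]},{"fingers":-1,"xyz":[0.64,-0.74,16],"angular":[0,0,0.064]},{"fingers":-1,"xyz":[0.64,-0.74,16],"angular":[0,0,0.064]}])

```text
clock: 3.82
position: [0.4829, -0.2528, 0.1026]
ee_rot: [0.472, 3.103, -0.001]
force: [0.1, -0.1, 0.0]
width: 1.0
```

```bash
python3 -c "
from h import *
go((.482,-.2514,.030),162.8)"
```

```text
t 3.825 pos [ 0.4829 -0.2528  0.1026] yaw 162.72 F [ 0.11 -0.1   0.04] w 1.0
xyz cm [0.15 0.11 7.26] ang [-0.      0.0033 -0.0014]
```

jog_arm(moves=[{"fingers":-1,"xyz":[0.1,0.1,3],"angular":[0,0.002,0]},{"fingers":-1,"xyz":[0.1,0.1,5],"angular":[0,0.002,0]},{"fingers":-1,"xyz":[0.1,0.1,6],"angular":[0,0.002,0]},{"fingers":-1,"xyz":[0.1,0.1,7],"angular":[0,0.002,0]},{"fingers":-1,"xyz":[0.1,0.1,7],"angular":[0,0.002,0]},{"fingers":-1,"xyz":[0.1,0.1,7],"angular":[0,0.002,0]},{"fingers":-1,"xyz":[0.1,0.1,7],"angular":[0,0.002,0]}])

```text
clock: 4.7
position: [0.4813, -0.2513, 0.0312]
ee_rot: [-0.472, -3.105, -0.0]
force: [-0.3, 0.6, -0.2]
width: 0.999
```

```bash
python3 -c "
from h import *
go((.482,-.2514,.030),162.8)"
```

```text
t 4.7 pos [ 0.4813 -0.2513  0.0312] yaw 162.7 F [-0.26  0.6  -0.17] w 0.999
xyz cm [-0.07  0.01  0.12] ang [-0.     -0.0011 -0.0017]
```

Position is good, so I'll close the fingers and then lift a little.

jog_arm(moves=[{"fingers":1,"xyz":[-0.07,0,0.1],"angular":[0,0,0]},{"fingers":1,"xyz":[-0.07,0,0.1],"angular":[0,0,0]},{"fingers":1,"xyz":[-0.07,0,0.1],"angular":[0,0,0]},{"fingers":1,"xyz":[-0.07,0,0.1],"angular":[0,0,0]},{"fingers":1,"xyz":[-0.07,0,0.1],"angular":[0,0,0]},{"fingers":1,"xyz":[-0.07,0,0.1],"angular":[0,0,0]},{"fingers":1,"xyz":[-0.07,0,0.1],"angular":[0,0,0]},{"fingers":1,"xyz":[-0.07,0,0.1],"angular":[0,0,0]},{"fingers":1,"xyz":[-0.07,0,0.1],"angular":[0,0,0]},{"fingers":1,"xyz":[-0.07,0,0.1],"angular":[0,0,0]}], grip_force=40)

```text
clock: 5.95
position: [0.4817, -0.2513, 0.0297]
ee_rot: [-0.472, -3.104, -0.001]
force: [-1.2, 0.2, 0.2]
width: 0.389
```

```bash
python3 -c "
from h import *
s=arm.observe(); print(s['position'],s['ee_rot'])
go((.482,-.2514,.20),162.8)"
```

```text
[ 0.48165217 -0.25130188  0.02972887] [-4.72137296e-01 -3.10394806e+00 -5.39295905e-04]
t 5.95 pos [ 0.4817 -0.2513  0.0297] yaw 162.7 F [-1.15  0.22  0.17] w 0.389
xyz cm [ -0.     0.   -17.03] ang [ 0.     -0.002  -0.0017]
```

The opening is 0.389×92 = 35.8 mm, which matches the 36 mm hub. I'll lift it now.

jog_arm(moves=[{"fingers":1,"xyz":[0,0,-1],"angular":[0,0,0]},{"fingers":1,"xyz":[0,0,-3],"angular":[0,0,0]},{"fingers":1,"xyz":[0,0,-6],"angular":[0,0,0]},{"fingers":1,"xyz":[0,0,-10],"angular":[0,0,0]},{"fingers":1,"xyz":[0,0,-14],"angular":[0,0,0]},{"fingers":1,"xyz":[0,0,-17],"angular":[0,0,0]},{"fingers":1,"xyz":[0,0,-17],"angular":[0,0,0]},{"fingers":1,"xyz":[0,0,-17],"angular":[0,0,0]}])

```text
clock: 6.95
position: [0.4812, -0.2509, 0.1987]
ee_rot: [-0.472, -3.102, -0.001]
force: [0.3, 0.3, -4.5]
width: 0.391
```

```bash
python3 -c "
from h import *
go((.4755,.2205,.20),191.7)"
```

```text
t 6.95 pos [ 0.4812 -0.2509  0.1987] yaw 162.71 F [ 0.3   0.26 -4.49] w 0.391
xyz cm [14.55 44.84 -0.06] ang [ 0.0013 -0.0035 -0.5059]
```

jog_arm(moves=[{"fingers":1,"xyz":[0.5,1.5,0],"angular":[0,0,0]},{"fingers":1,"xyz":[1.5,5,0],"angular":[0,0,0]},{"fingers":1,"xyz":[3,10,0],"angular":[0,0,-0.1]},{"fingers":1,"xyz":[5,15,0],"angular":[0,0,-0.15]},{"fingers":1,"xyz":[6.5,20,0],"angular":[0,0,-0.2]},{"fingers":1,"xyz":[8,25,0],"angular":[0,0,-0.26]},{"fingers":1,"xyz":[9.5,30,0],"angular":[0,0,-0.32]},{"fingers":1,"xyz":[11,35,0],"angular":[0,0,-0.4]},{"fingers":1,"xyz":[13,40,0],"angular":[0,0,-0.46]},{"fingers":1,"xyz":[14,43,0],"angular":[0,0,-0.5]},{"fingers":1,"xyz":[14.55,44.84,0],"angular":[0.001,-0.003,-0.506]},{"fingers":1,"xyz":[14.55,44.84,0],"angular":[0.001,-0.003,-0.506]}])

```text
clock: 8.45
position: [0.4756, 0.2211, 0.1993]
ee_rot: [0.322, -3.125, 0.001]
force: [0.1, -1.5, -4.0]
width: 0.39
```

Run:
```python
from h import *
import pickle
s=arm.observe(); im=imaging.get_image('wrist')[:,:,::-1]; 
pickle.dump((s,im),open('held.pkl','wb'))
sd=imaging.get_image('side')[:,:,::-1]
cv2.imwrite('pics/held.png',np.hstack([cv2.resize(im[40:340,170:470],(400,400)),cv2.resize(sd[80:230,180:330],(400,400))]))
go((.4755,.2205,.125),191.7)
```

```text
t 8.55 pos [0.4762 0.2186 0.1996] yaw -168.41 F [ 0.58 -1.14 -3.59] w 0.391
xyz cm [0.03 0.21 7.46] ang [-0.0019 -0.0002 -0.0018]
```

View pics/held.png

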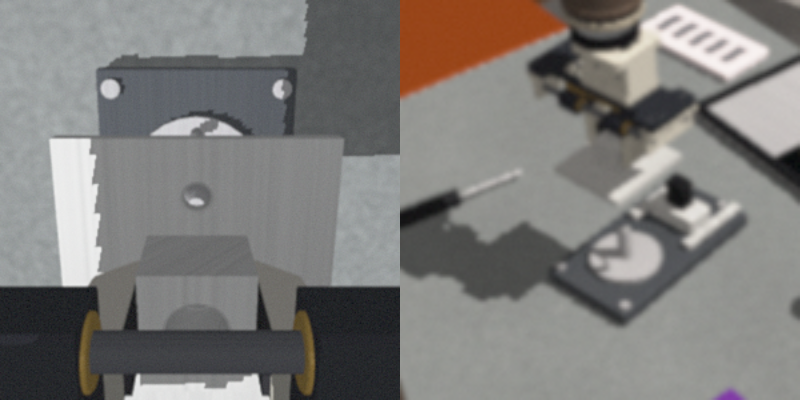

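The flange is held level over the fixture, with its pin hole at wrist pixel (318,188) and its near edge along row ~143. I'll check the in-hand offset in tool coordinates.

Run:
```python
from h import *
import pickle
s,im=pickle.load(open('held.pkl','rb')); g=cv2.cvtColor(im,cv2.COLOR_BGR2GRAY)
roi=cv2.GaussianBlur(g,(3,3),0)[170:205,300:336]; print(np.median(roi),roi.min())
m=((abs(roi.astype(int)-np.median(roi))>14)*255).astype(np.uint8)
q=max(cv2.findContours(m,cv2.RETR_EXTERNAL,cv2.CHAIN_APPROX_NONE)[0],key=cv2.contourArea)
e,ax,_=cv2.fitEllipse(cv2.convexHull(q)); e=np.array(e)+(300,170); print('hole px',e,ax)
c=cam('wrist',s); M=R.from_rotvec(s['ee_rot'])
z=s['position'][2]-.0297+.008
for n,uv in(('hole',e),('c1',(207.5,142.5)),('c2',(427.2,142.5))):
    print(n,(M.inv().apply(ray(c,[uv],z)[0]-s['position'])*1000).round(2))
go((.4755,.2205,.125),191.7)
```

```text
130.0 97
hole px [317.47375107 187.14001465] (20.294157028198242, 21.82583236694336)
hole [34.22  0.54 21.71]
c1 [ 55.23 -49.3   21.76]
c2 [55.24 50.24 21.67]
t 8.55 pos [0.4762 0.2186 0.1996] yaw -168.41 F [ 0.58 -1.14 -3.59] w 0.391
xyz cm [0.03 0.21 7.46] ang [-0.0019 -0.0002 -0.0018]
```

In hand, the bore is within about 0.5 mm of the TCP. I'll lower it to just above the shaft tip and let it settle.

jog_arm(moves=[{"fingers":1,"xyz":[0,0.1,2],"angular":[-0.001,0,-0.001]},{"fingers":1,"xyz":[0,0.1,4],"angular":[-0.001,0,-0.001]},{"fingers":1,"xyz":[0,0.1,6],"angular":[-0.001,0,-0.001]},{"fingers":1,"xyz":[0,0.1,7.4],"angular":[-0.001,0,-0.001]},{"fingers":1,"xyz":[0,0.1,7.4],"angular":[-0.001,0,-0.001]},{"fingers":1,"xyz":[0,0.1,7.4],"angular":[-0.001,0,-0.001]},{"fingers":1,"xyz":[0,0.1,7.4],"angular":[-0.001,0,-0.001]},{"fingers":1,"xyz":[0,0.1,7.4],"angular":[-0.001,0,-0.001]}])

```text
clock: 9.55
position: [0.4765, 0.2211, 0.1265]
ee_rot: [-0.321, 3.123, 0.001]
force: [-0.8, 0.2, -4.4]
width: 0.391
```

Run:
```python
from h import *
go((.4757,.2204,.125),191.7)
```

```text
t 9.55 pos [0.4765 0.2211 0.1265] yaw -168.25 F [-0.77  0.25 -4.44] w 0.391
xyz cm [ 0.09 -0.05  0.15] ang [0.0006 0.0018 0.0009]
```

jog_arm(moves=[{"fingers":1,"xyz":[0.09,-0.05,0.2],"angular":[0,0.002,0.001]},{"fingers":1,"xyz":[0.09,-0.05,0.2],"angular":[0,0.002,0.001]},{"fingers":1,"xyz":[0.09,-0.05,0.2],"angular":[0,0.002,0.001]},{"fingers":1,"xyz":[0.09,-0.05,0.2],"angular":[0,0.002,0.001]},{"fingers":1,"xyz":[0.09,-0.05,0.2],"angular":[0,0.002,0.001]}])

```text
clock: 10.18
position: [0.4755, 0.2202, 0.124]
ee_rot: [0.32, -3.124, -0.0]
force: [-0.5, 0.2, -4.2]
width: 0.389
```

Run:
```python
from h import *
go((.4757,.2204,.09),191.7)
```

```text
t 10.175 pos [0.4755 0.2202 0.124 ] yaw -168.3 F [-0.53  0.19 -4.2 ] w 0.389
xyz cm [-0.03  0.01  3.4 ] ang [ 0.0003 -0.0011 -0.0001]
```

jog_arm(moves=[{"fingers":1,"xyz":[-0.01,0.01,0.5],"angular":[0,-0.001,0]},{"fingers":1,"xyz":[-0.01,0.01,1.0],"angular":[0,-0.001,0]},{"fingers":1,"xyz":[-0.01,0.01,1.4],"angular":[0,-0.001,0]},{"fingers":1,"xyz":[-0.01,0.01,1.7],"angular":[0,-0.001,0]},{"fingers":1,"xyz":[-0.01,0.01,2.0],"angular":[0,-0.001,0]},{"fingers":1,"xyz":[-0.01,0.01,2.3],"angular":[0,-0.001,0]},{"fingers":1,"xyz":[-0.01,0.01,2.6],"angular":[0,-0.001,0]},{"fingers":1,"xyz":[-0.01,0.01,2.6],"angular":[0,-0.001,0]}])

```text
clock: 11.18
position: [0.4753, 0.2203, 0.0978]
ee_rot: [0.32, -3.125, -0.0]
force: [-0.8, -0.1, -4.2]
width: 0.389
```

Run:
```python
from h import *
go((.4757,.2204,.08),191.7)
```

```text
t 11.175 pos [0.4753 0.2203 0.0978] yaw -168.31 F [-0.76 -0.14 -4.17] w 0.389
xyz cm [-0.04  0.01  1.78] ang [ 0.0002 -0.0006 -0.0001]
```

The bore is over the shaft and shows no contact force. I'll continue down past the pin's taper.

jog_arm(moves=[{"fingers":1,"xyz":[-0.03,0,0.4],"angular":[0,0,0]},{"fingers":1,"xyz":[-0.03,0,0.8],"angular":[0,0,0]},{"fingers":1,"xyz":[-0.03,0,1.2],"angular":[0,0,0]},{"fingers":1,"xyz":[-0.03,0,1.6],"angular":[0,0,0]},{"fingers":1,"xyz":[-0.03,0,2.0],"angular":[0,0,0]},{"fingers":1,"xyz":[-0.03,0,2.3],"angular":[0,0,0]},{"fingers":1,"xyz":[-0.03,0,2.6],"angular":[0,0,0]},{"fingers":1,"xyz":[-0.03,0,2.6],"angular":[0,0,0]}])

```text
clock: 12.18
position: [0.4757, 0.2204, 0.0718]
ee_rot: [0.32, -3.125, -0.0]
force: [0.6, -0.5, -4.1]
width: 0.391
```

Run:
```python
from h import *
go((.4757,.2204,.0577),191.7)
```

```text
t 12.175 pos [0.4757 0.2204 0.0718] yaw -168.3 F [ 0.64 -0.47 -4.06] w 0.391
xyz cm [-0.    0.    1.41] ang [ 0.0002 -0.0005 -0.    ]
```

jog_arm(moves=[{"fingers":1,"xyz":[0,0,0.3],"angular":[0,0,0]},{"fingers":1,"xyz":[0,0,0.6],"angular":[0,0,0]},{"fingers":1,"xyz":[0,0,0.9],"angular":[0,0,0]},{"fingers":1,"xyz":[0,0,1.1],"angular":[0,0,0]},{"fingers":1,"xyz":[0,0,1.25],"angular":[0,0,0]},{"fingers":1,"xyz":[0,0,1.35],"angular":[0,0,0]},{"fingers":1,"xyz":[0,0,1.4],"angular":[0,0,0]},{"fingers":1,"xyz":[0,0,1.4],"angular":[0,0,0]}])

```text
clock: 13.18
position: [0.4758, 0.2204, 0.058]
ee_rot: [0.32, -3.125, -0.0]
force: [0.8, -0.6, -4.3]
width: 0.39
```

Run:
```python
from h import *
go((.4757,.2204,.0577),191.7)
```

```text
t 13.175 pos [0.4758 0.2204 0.058 ] yaw -168.31 F [ 0.82 -0.61 -4.32] w 0.39
xyz cm [0.01 0.   0.03] ang [ 0.0003 -0.0001 -0.0001]
```

jog_arm(moves=[{"fingers":1,"xyz":[0,0,0.05],"angular":[0,0,0]},{"fingers":1,"xyz":[0,0,0.1],"angular":[0,0,0]},{"fingers":1,"xyz":[0,0,0.1],"angular":[0,0,0]},{"fingers":1,"xyz":[0,0,0.1],"angular":[0,0,0]}])

```text
clock: 13.68
position: [0.476, 0.2205, 0.0577]
ee_rot: [-0.32, 3.125, 0.001]
force: [-2.3, -1.5, 6.8]
width: 0.389
```

The vertical force rose to +6.8 N at underside z = 28.0 mm, so the flange is seated. I'll open the fingers and lift clear.

jog_arm(moves=[{"fingers":-1,"xyz":[0,0,0],"angular":[0,0,0]},{"fingers":-1,"xyz":[0,0,0],"angular":[0,0,0]},{"fingers":-1,"xyz":[0,0,0],"angular":[0,0,0]},{"fingers":-1,"xyz":[0,0,0],"angular":[0,0,0]},{"fingers":-1,"xyz":[0,0,0],"angular":[0,0,0]},{"fingers":-1,"xyz":[0,0,0],"angular":[0,0,0]},{"fingers":-1,"xyz":[0,0,-3],"angular":[0,0,0]},{"fingers":-1,"xyz":[0,0,-7],"angular":[0,0,0]},{"fingers":-1,"xyz":[0,0,-12],"angular":[0,0,0]},{"fingers":-1,"xyz":[0,0,-17],"angular":[0,0,0]},{"fingers":-1,"xyz":[0,0,-20],"angular":[0,0,0]},{"fingers":-1,"xyz":[0,0,-20],"angular":[0,0,0]}])

```text
clock: 15.18
position: [0.477, 0.221, 0.2594]
ee_rot: [-0.32, 3.121, 0.004]
force: [0.1, 0.2, -0.5]
width: 0.998
```

Run:
```python
from h import *
import pickle
go((.511,.227,.26),191.7)
```

```text
t 15.175 pos [0.477  0.221  0.2594] yaw -168.31 F [ 0.11  0.23 -0.51] w 0.998
xyz cm [-3.45 -0.1  -0.04] ang [ 0.002   0.0045 -0.0002]
```

jog_arm(moves=[{"fingers":-1,"xyz":[-3,0,0],"angular":[0,0,0]},{"fingers":-1,"xyz":[-3,0,0],"angular":[0,0,0]},{"fingers":-1,"xyz":[-3,0,0],"angular":[0,0,0]},{"fingers":-1,"xyz":[-3,0,0],"angular":[0,0,0]}])

```text
clock: 15.68
position: [0.5044, 0.2263, 0.2565]
ee_rot: [0.32, -3.124, 0.0]
force: [0.1, -0.2, -0.7]
width: 1.001
```

Run:
```python
from h import *
import pickle
s=arm.observe(); im=imaging.get_image('wrist')[:,:,::-1]
pickle.dump((s,im),open('seat.pkl','wb'))
cv2.imwrite('pics/seated.png',cv2.resize(im[40:280,220:420],None,fx=2.5,fy=2.5,interpolation=cv2.INTER_CUBIC))
g=cv2.cvtColor(im,cv2.COLOR_BGR2GRAY); c=cam('wrist',s)
a=np.radians(11.7); ex=np.array([np.cos(a),np.sin(a)]); ey=np.array([-ex[1],ex[0]]); o=np.array([.47547,.22054])
F=lambda uv,z:[((p[:2]-o)@ex*1000).round(2) for p in ray(c,uv,z)]+[((p[:2]-o)@ey*1000).round(2) for p in ray(c,uv,z)]
# dark tab top
z=np.zeros_like(g); z[195:270,295:345]=(g[195:270,295:345]<45)*255
k=max(cv2.findContours(z,cv2.RETR_EXTERNAL,cv2.CHAIN_APPROX_NONE)[0],key=cv2.contourArea).reshape(-1,2)
print('tab px',k.min(0),k.max(0)); 
for v in k.min(0)[1],k.max(0)[1]: print('tab row',v,F([(k[:,0].mean(),v)],.082))
np.save('k.npy',k)
go((.511,.227,.26),191.7)
```

```text
tab px [303 229] [332 261]
tab row 229 [np.float64(79.52), np.float64(0.64)]
tab row 261 [np.float64(113.0), np.float64(0.65)]
t 15.725 pos [0.5045 0.2263 0.2567] yaw -168.29 F [0.37 0.07 0.23] w 1.004
xyz cm [-0.64 -0.07 -0.33] ang [ 0.0002 -0.0008  0.0001]
```

View pics/seated.png

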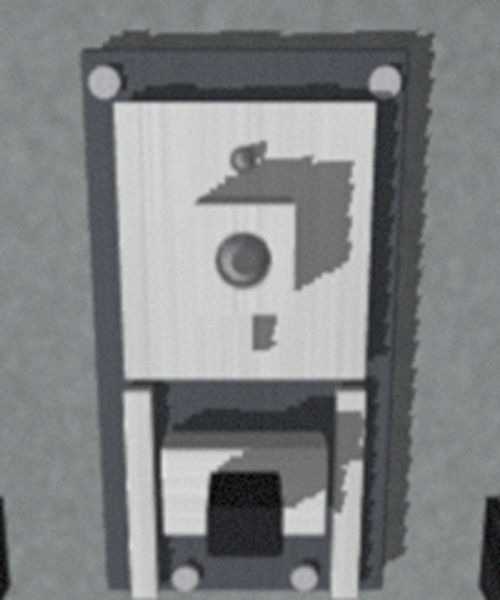

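Shaft and pin are both through the flange, and its edges are parallel to the base. The jaw block's top edges are at rows ~219 and ~254, and the tab spans cols 303–332 with its far edge at row 261. Next I'll cross-check the jaw position.

```bash
cat >> h.py <<'E'
a=np.radians(11.7); ex=np.array([np.cos(a),np.sin(a)]); ey=np.array([-ex[1],ex[0]]); o=np.array([.47547,.22054])
def fx(P): return np.c_[(P[:,:2]-o)@ex,(P[:,:2]-o)@ey].round(5)*1000
def wp(x,y,z): return (*(o+ex*x+ey*y),z)
E
python3 - <<'E'
from h import *
import pickle
s,im=pickle.load(open('seat.pkl','rb')); c=cam('wrist',s)
print('block top front/rear',fx(ray(c,[(296,218.8),(296,254)],.044)))
print('flange +x edge top, -x edge',fx(ray(c,[(318,191.8),(318,80.5)],.036)), 'corners',fx(ray(c,[(270,191.5),(366,191.5),(265.5,80.5),(370.5,80.5)],.036)))
print('bore',fx(ray(c,[(317.2,144)],.07)))
go(wp(.102,0,.11),191.7)
E
```

```text
block top front/rear [[ 83.68 -22.12]
 [124.31 -22.81]]
flange +x edge top, -x edge [[ 56.51   0.96]
 [-54.6    0.88]] corners [[ 56.19 -49.33]
 [ 56.18  51.25]
 [-54.57 -49.36]
 [-54.59  51.12]]
bore [[0.93 0.12]]
t 15.725 pos [0.5045 0.2263 0.2567] yaw -168.29 F [0.37 0.07 0.23] w 1.004
xyz cm [-7.25  0.02 14.67] ang [ 0.0002 -0.0008  0.0001]
```

Jaw face is at about 83 mm (28 mm clear) and the block measures 40.6 mm long (40 expected), so the tab centre is at about 103 mm. The flange measures 100.6×110.8 mm and sits flat. Next I'll go above the tab.

jog_arm(moves=[{"fingers":-1,"xyz":[-4,0,3],"angular":[0,0,0]},{"fingers":-1,"xyz":[-7.3,0,7],"angular":[0,0,0]},{"fingers":-1,"xyz":[-7.3,0,11],"angular":[0,0,0]},{"fingers":-1,"xyz":[-7.3,0,13.5],"angular":[0,0,0]},{"fingers":-1,"xyz":[-7.3,0,13.5],"angular":[0,0,0]},{"fingers":-1,"xyz":[-7.3,0,13.5],"angular":[0,0,0]},{"fingers":-1,"xyz":[-7.3,0,13.5],"angular":[0,0,0]}])

```text
clock: 16.6
position: [0.5774, 0.2417, 0.1237]
ee_rot: [-0.32, 3.123, 0.002]
force: [0.3, 0.8, 0.1]
width: 0.998
```

Run:
```python
from h import *
go(wp(.103,0,.073),191.7)
```

```text
t 16.6 pos [0.5774 0.2417 0.1237] yaw -168.3 F [0.34 0.8  0.08] w 0.998
xyz cm [ 0.13 -0.01  5.07] ang [0.001  0.0024 0.    ]
```

jog_arm(moves=[{"fingers":-1,"xyz":[0.1,0,2],"angular":[0,0.002,0]},{"fingers":-1,"xyz":[0.1,0,4],"angular":[0,0.002,0]},{"fingers":-1,"xyz":[0.1,0,5],"angular":[0,0.002,0]},{"fingers":-1,"xyz":[0.1,0,5],"angular":[0,0.002,0]},{"fingers":1,"xyz":[0.1,0,5],"angular":[0,0.002,0]},{"fingers":1,"xyz":[0.1,0,5],"angular":[0,0.002,0]},{"fingers":1,"xyz":[0.1,0,5],"angular":[0,0.002,0]},{"fingers":1,"xyz":[0.1,0,5],"angular":[0,0.002,0]},{"fingers":1,"xyz":[0.1,0,5],"angular":[0,0.002,0]},{"fingers":1,"xyz":[0.1,0,5],"angular":[0,0.002,0]},{"fingers":1,"xyz":[0.1,0,5],"angular":[0,0.002,0]},{"fingers":1,"xyz":[0.1,0,5],"angular":[0,0.002,0]}], grip_force=15)

```text
clock: 18.1
position: [0.5757, 0.2411, 0.072]
ee_rot: [0.32, -3.123, -0.0]
force: [0.7, 0.1, 0.0]
width: 0.327
```

Run:
```python
from h import *
s=arm.observe(); print(fx(s['position'][None]))
go(wp(.078,0,.073),191.7)
```

```text
[[102.28  -0.14]]
t 18.1 pos [0.5757 0.2411 0.072 ] yaw -168.3 F [0.74 0.09 0.02] w 0.327
xyz cm [ 2.43  0.01 -0.1 ] ang [ 0.0003 -0.0022 -0.    ]
```

Tab gripped at 30.1 mm. I'll slide the jaw most of the way in at about 30 mm/s.

jog_arm(moves=[{"fingers":1,"xyz":[0.3,0,0],"angular":[0,0,0]},{"fingers":1,"xyz":[0.7,0,0],"angular":[0,0,0]},{"fingers":1,"xyz":[1.1,0,0],"angular":[0,0,0]},{"fingers":1,"xyz":[1.5,0,0],"angular":[0,0,0]},{"fingers":1,"xyz":[1.8,0,0],"angular":[0,0,0]},{"fingers":1,"xyz":[2.1,0,0],"angular":[0,0,0]},{"fingers":1,"xyz":[2.2,0,0],"angular":[0,0,0]},{"fingers":1,"xyz":[2.2,0,0],"angular":[0,0,0]},{"fingers":1,"xyz":[2.2,0,0],"angular":[0,0,0]}])

```text
clock: 19.23
position: [0.5538, 0.2366, 0.072]
ee_rot: [0.32, -3.122, 0.0]
force: [-0.0, 1.3, -3.2]
width: 0.328
```

Run:
```python
from h import *
import pickle
s=arm.observe(); print(fx(s['position'][None]),s['force'],(s['force'][:2]@ex).round(2))
```

```text
[[79.93 -0.17]] [-0.04513044  1.30863778 -3.18639363] 0.22
```

jog_arm(moves=[{"fingers":1,"xyz":[0.1,0,0],"angular":[0,0,0]},{"fingers":1,"xyz":[0.2,0,0],"angular":[0,0,0]},{"fingers":1,"xyz":[0.3,0,0],"angular":[0,0,0]},{"fingers":1,"xyz":[0.3,0,0],"angular":[0,0,0]}])

```text
clock: 19.73
position: [0.551, 0.236, 0.072]
ee_rot: [0.32, -3.123, -0.0]
force: [1.5, 1.5, -5.1]
width: 0.324
```

jog_arm(moves=[{"fingers":1,"xyz":[0.05,0,0],"angular":[0,0,0]},{"fingers":1,"xyz":[0.1,0,0],"angular":[0,0,0]},{"fingers":1,"xyz":[0.1,0,0],"angular":[0,0,0]}])

```text
clock: 20.1
position: [0.5501, 0.2358, 0.072]
ee_rot: [0.32, -3.123, -0.0]
force: [2.3, 1.6, -6.4]
width: 0.322
```

jog_arm(moves=[{"fingers":1,"xyz":[0.05,0,0],"angular":[0,0,0]},{"fingers":1,"xyz":[0.1,0,0],"angular":[0,0,0]},{"fingers":1,"xyz":[0.1,0,0],"angular":[0,0,0]}])

```text
clock: 20.48
position: [0.5491, 0.2356, 0.072]
ee_rot: [0.32, -3.123, -0.0]
force: [1.4, 1.3, -6.5]
width: 0.327
```

Run:
```python
from h import *
import pickle
s=arm.observe(); print(fx(s['position'][None]),s['force'],(s['force'][:2]@ex).round(2))
im=imaging.get_image('wrist')[:,:,::-1]; pickle.dump((s,im),open('jaw.pkl','wb'))
cv2.imwrite('pics/jaw.png',cv2.resize(im[60:300,180:460],None,fx=2.4,fy=2.4,interpolation=cv2.INTER_CUBIC))
```

```text
[[75.18 -0.16]] [ 1.41434656  1.31852585 -6.51044243] 1.65
```

View pics/jaw.png

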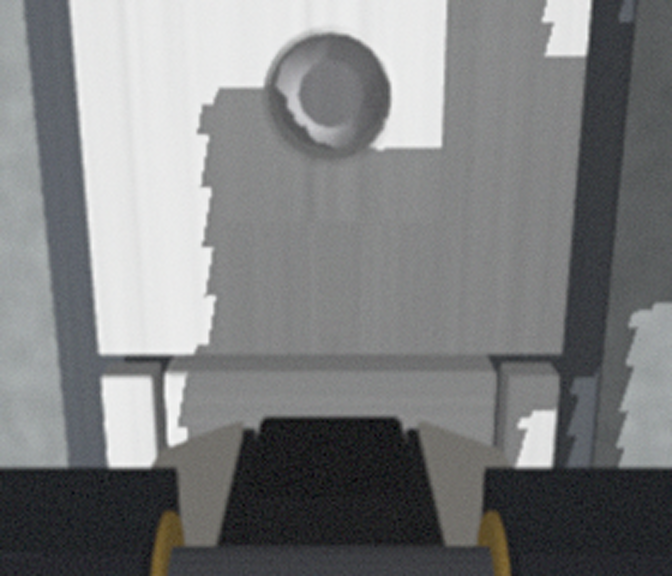

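The jaw's front edge (crop row ~370) now nearly meets the flange's edge (row ~355). I'll compute the gap that is left.

Run:
```python
from h import *
import pickle
s,im=pickle.load(open('jaw.pkl','rb')); c=cam('wrist',s)
print(fx(ray(c,[(310,60+355/2.4)],.036)),fx(ray(c,[(310,60+370/2.4)],.044)))
```

```text
[[56.21 -3.49]] [[56.76 -3.34]]
```

jog_arm(moves=[{"fingers":1,"xyz":[0.03,0,0],"angular":[0,0,0]},{"fingers":1,"xyz":[0.06,0,0],"angular":[0,0,0]},{"fingers":1,"xyz":[0.06,0,0],"angular":[0,0,0]}])

```text
clock: 20.9
position: [0.5486, 0.2355, 0.072]
ee_rot: [0.32, -3.123, -0.0]
force: [3.3, 1.9, -8.0]
width: 0.324
```

jog_arm(moves=[{"fingers":1,"xyz":[0.03,0,0],"angular":[0,0,0]},{"fingers":1,"xyz":[0.06,0,0],"angular":[0,0,0]},{"fingers":1,"xyz":[0.06,0,0],"angular":[0,0,0]}])

```text
clock: 21.28
position: [0.548, 0.2354, 0.072]
ee_rot: [0.32, -3.123, -0.0]
force: [1.0, 2.6, -7.7]
width: 0.321
```

jog_arm(moves=[{"fingers":1,"xyz":[0.03,0,0],"angular":[0,0,0]},{"fingers":1,"xyz":[0.05,0,0],"angular":[0,0,0]},{"fingers":1,"xyz":[0.05,0,0],"angular":[0,0,0]}])

```text
clock: 21.65
position: [0.5478, 0.2354, 0.072]
ee_rot: [0.32, -3.124, -0.0]
force: [3.7, 2.7, -10.5]
width: 0.328
```

jog_arm(moves=[{"fingers":1,"xyz":[0.03,0,0],"angular":[0,0,0]},{"fingers":1,"xyz":[0.06,0,0],"angular":[0,0,0]},{"fingers":1,"xyz":[0.06,0,0],"angular":[0,0,0]}])

```text
clock: 22.02
position: [0.5469, 0.2352, 0.072]
ee_rot: [0.32, -3.123, -0.0]
force: [3.4, 2.8, -11.7]
width: 0.323
```

Run:
```python
from h import *
import pickle
s=arm.observe(); print(fx(s['position'][None]),s['force'],(s['force'][:2]@ex).round(2),s['ft_torque'])
im=imaging.get_image('wrist')[:,:,::-1]; pickle.dump((s,im),open('jaw2.pkl','wb')); c=cam('wrist',s)
g=cv2.cvtColor(im,cv2.COLOR_BGR2GRAY)
print(g[198:226,300].tolist())
```

```text
[[72.94 -0.17]] [  3.41063522   2.81426717 -11.72953551] 3.91 [ 0.69547172 -0.81789354  0.04123467]
[128, 128, 128, 130, 131, 127, 131, 128, 130, 130, 126, 128, 110, 112, 112, 110, 120, 130, 132, 134, 137, 132, 132, 133, 136, 133, 136, 136]
```

Run:
```python
from h import *
import pickle
for n in('jaw','jaw2'):
    s,im=pickle.load(open(n+'.pkl','rb')); c=cam('wrist',s); g=cv2.cvtColor(im,cv2.COLOR_BGR2GRAY)
    col=g[198:226,290:330].mean(1); print(col.round().tolist())
    d=np.diff(col); i=np.argmin(d[:18]); j=i+2+np.argmax(d[i+2:i+10])
    r1,r2=198.5+i,198.5+j
    print(r1,r2,fx(ray(c,[(310,r1)],.036)),fx(ray(c,[(310,r2)],.044)))
```

```text
[132.0, 132.0, 132.0, 132.0, 132.0, 131.0, 132.0, 132.0, 131.0, 123.0, 112.0, 109.0, 110.0, 112.0, 111.0, 112.0, 120.0, 129.0, 133.0, 134.0, 134.0, 133.0, 134.0, 134.0, 133.0, 133.0, 135.0, 137.0]
207.5 214.5 [[55.98 -3.49]] [[56.93 -3.34]]
[132.0, 133.0, 132.0, 132.0, 132.0, 131.0, 132.0, 132.0, 132.0, 132.0, 132.0, 125.0, 116.0, 111.0, 111.0, 112.0, 120.0, 129.0, 133.0, 133.0, 133.0, 133.0, 134.0, 133.0, 134.0, 133.0, 135.0, 136.0]
209.5 214.5 [[54.85 -3.5 ]] [[54.7  -3.35]]
```

The jaw's face and the flange's edge now coincide (54.7 vs 54.9 mm). Since the previous view the flange's edge has moved 1.1 mm with the jaw, using up its play, so they are in contact. One more small push, then release.

jog_arm(moves=[{"fingers":1,"xyz":[0.03,0,0],"angular":[0,0,0]},{"fingers":1,"xyz":[0.06,0,0],"angular":[0,0,0]},{"fingers":1,"xyz":[0.06,0,0],"angular":[0,0,0]}])

```text
clock: 22.45
position: [0.5463, 0.235, 0.072]
ee_rot: [0.32, -3.123, -0.0]
force: [3.3, 3.4, -11.3]
width: 0.322
```

jog_arm(moves=[{"fingers":-1,"xyz":[0,0,0],"angular":[0,0,0]},{"fingers":-1,"xyz":[0,0,0],"angular":[0,0,0]},{"fingers":-1,"xyz":[0,0,0],"angular":[0,0,0]},{"fingers":-1,"xyz":[0,0,0],"angular":[0,0,0]},{"fingers":-1,"xyz":[0,0,0],"angular":[0,0,0]},{"fingers":-1,"xyz":[0,0,0],"angular":[0,0,0]},{"fingers":-1,"xyz":[0,0,-3],"angular":[0,0,0]},{"fingers":-1,"xyz":[0,0,-8],"angular":[0,0,0]},{"fingers":-1,"xyz":[0,0,-13],"angular":[0,0,0]},{"fingers":-1,"xyz":[0,0,-18],"angular":[0,0,0]},{"fingers":-1,"xyz":[0,0,-18],"angular":[0,0,0]},{"fingers":-1,"xyz":[0,0,-18],"angular":[0,0,0]}])

```text
clock: 23.95
position: [0.5464, 0.2349, 0.2516]
ee_rot: [0.32, -3.123, 0.0]
force: [-0.0, -0.3, -0.7]
width: 1.001
```

Run:
```python
from h import *
import pickle
s=arm.observe(); im=imaging.get_image('wrist')[:,:,::-1]; c=cam('wrist',s); print(s['position'],s['force'],s['width'])
sd=imaging.get_image('side')[:,:,::-1]
pickle.dump((s,im),open('end.pkl','wb'))
w=proj(c,[wp(-.12,0,.036),wp(.13,0,.036)]); print(w)
cv2.imwrite('pics/end.png',np.hstack([cv2.resize(im[20:260,220:420],(400,480)),cv2.resize(sd[110:230,180:280],(400,480))]))
```

```text
[0.54640531 0.23493674 0.25155202] [-0.01835484 -0.25853655 -0.6697357 ] 1.000690155950022
[[317.03806796 -52.48888991]
 [317.09006577 221.09677052]]
```

View pics/end.png

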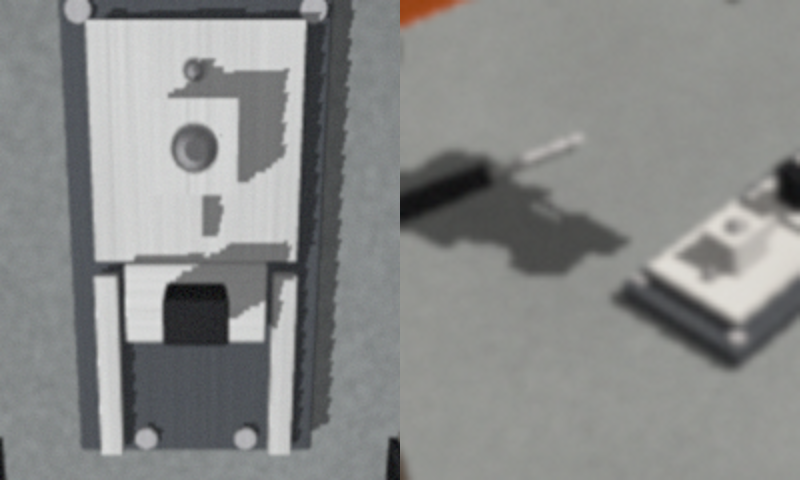

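The flange lies flat with shaft and pin through it, the jaw is against its edge (crop row ~263), and the gripper is clear. One last check in numbers, then I'll hand it in.

Run:
```python
from h import *
import pickle
from cell import job
s,im=pickle.load(open('end.pkl','rb')); c=cam('wrist',s)
f=fx(ray(c,[(310,30),(310,151)],.036)); j=fx(ray(c,[(290,191)],.044)); print('flange x edges',f[:,0],'centre',f[:,0].mean(),'jaw face',j[0,0]-40,'gap',j[0,0]-40-f[:,0].mean()-55)
c=cam('top'); t=imaging.get_image('top')[:,:,::-1].astype(int); t0=cv2.imread('pics/top0.png').astype(int)
for n,(u,v,r) in dict(can=(475,248,20),jar=(328,155,14),driver=(176,240,30)).items(): print(n,abs(t-t0)[v-r:v+r,u-r:u+r].mean())
job.sign_off(); print(arm.observe()['clock'])
```

```text
flange x edges [-55.59  55.12] centre -0.23499999999999943 jaw face 54.42 gap -0.34499999999999886
can 18.533541666666668
jar 16.545068027210885
driver 31.273703703703703
the job is handed in; nothing more can be done
the job is handed in; nothing more can be done
```

The aluminium flange (the light grey one) is on the fixture's shaft and pin, flat on the seat, with the jaw against its edge and the gripper clear. The job is handed in, at about 24 s of the 59 s allowed.

**Last checks**
- **Seating:** the seat took the load with the flange's underside at 28.0 mm. In the final picture the flange's centre is about 0.2 mm off the shaft axis along x, and both shaft and pin are through it.
- **Jaw:** I moved it in with small steps until the flange's edge moved 1.1 mm with it, using up its play. The push on the tool was about 4 N. After release, the measured gap is -0.3 mm, which is contact within the measuring error.
- **Vertical load:** while I slid the jaw, the vertical force on the tool grew to about 12 N; I found no cause, and it was gone after release.

**Not confirmed:** my before/after comparison of the top view for the shield can, jar and screwdriver was inconclusive. The pixel differences were 17–31 grey levels, and I did not separate movement from shadows or the arm in view. The commanded path kept well clear of all three, and no stray contact force showed at any checkpoint.

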